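# Hold the belt tensioner back on a drive plate

## Task

I am about to slip the drive belt on and need a second pair of hands. First turn the red turnbutton of the wooden nest until it lies square across the near edge of the aluminium drive plate, so that the plate is locked down before it is pushed; then take the sprung tensioner arm by its red upright grip, push it back past the click of its pawl and on to its back stop, and finish while still holding it there against the spring: do not let it settle back on to the pawl. Leave the spanner, hex key, brass plug and marker lying round the nest where they are.

Things in the scene. Friction and masses are not known exactly. Their poses are not given: they have to be found in the camera images.
- nest: assembly nest: plywood board with hardwood rails, 266 x 232 mm, fixed on the bench. Origin on the bench surface under the centre of the recess; own x points from the near rail (with the turnbutton) to the far rail, z up. Recess floor 12 mm, rail tops 19 mm above the bench. Two steel keepers on the far rail overlap the plate's far edge
- drive_plate: aluminium drive plate 200 x 176 x 6 mm, about 0.7 kg with its parts, loose in the recess with 2 mm play all round, axes like the nest's; origin at the centre of its underside. It carries two fixed toothed pulleys on its far half (tops up to 59 mm above the bench), the tensioner and the pawl
- turnbutton (a joint): angle of the red turnbutton about its upright screw, rad: 0 = bar along the near rail pointing to the nest's +y (open), grows clockwise seen from above, 1.57 = bar square over the plate's edge (nest's +x); stop at 1.60. Turns stiffly, 0.05 N m, and stays where it is left
- turnbutton_wing (a point): point on the turnbutton's screw axis, halfway up its thumb wing: an upright blade 8 mm thick, 30 mm long along the bar and 22 mm high (11 mm above and below this point), centred on the screw. The bar under the wing is 14 to 19 mm wide and 6 mm thick
- turnbutton_tip (a point): point near the tip of the turnbutton's bar, 43 mm from the screw axis, 15 mm lower than the wing point; the direction from the wing point to it is the bar's direction
- tensioner_arm (a joint): angle of the tensioner arm about its upright pivot, rad: 0 = rest, grows anticlockwise seen from above as its grip is pushed towards the nest's far side; the spring resists with 0.84 N m at 0 growing to 1.73 N m at the back stop at 0.74 (about 7 to 14 N at the grip). The pawl clicks in behind the tooth at about 0.48; let go after that, the arm settles back on the pawl at about 0.44
- tensioner_grip (a point): point on the axis of the red upright grip at the free end of the tensioner arm, halfway up; the grip is round, 15 to 17 mm in diameter, and reaches 21 mm above and 24 mm below this point; 124 mm from the pivot axis
- tensioner_pivot (a point): point on the tensioner arm's upright pivot axis, on its round spring cup, 24 mm below the height of the grip point
- pawl (a joint): travel of the sprung pawl slider, m: 0 = home, up to 0.005 while the arm's tooth rides over it; drops back to 0 with the click
- spanner_14: loose double open spanner, steel, 150 x 30 x 6 mm, lying to the right of the nest; origin at the centre of its underside
- hex_key: loose black hex key, 98 x 33 x 6 mm, beyond the nest; origin at the centre of its underside
- brass_plug_1: loose brass plug with a square head, 25 x 25 x 23 mm, beyond the nest; origin at the centre of its underside
- marker: loose felt marker, white with a black cap, 125 x 17 mm, lying in front of the nest; origin at its underside

How it is judged (in metres and radians):
On the way, in this order (a step that is already met when the one before it is completed fails the run):
1. the turnbutton lies across the plate's near edge while the tensioner arm is still forward of its click (value of joint turnbutton above 1.3 rad and value of joint tensioner_arm below 0.2 rad), for 0.2 s.
2. the tensioner arm is past the click: the pawl has dropped in behind the tooth (value of joint tensioner_arm above 0.5 rad and value of joint pawl below 0.0015 m), for 0.1 s.
At the end, for the whole second after the job is handed in: the robot still holds the tensioner arm at over 0.60 rad (back stop 0.74, the pawl alone would catch it at 0.44), pressing with over 2 N; pawl home (under 1.5 mm); turnbutton beyond 1.3 rad; plate flat in the nest (centres within 8 mm in plan, not lifted 6 mm, tilt under 0.05 rad) (value of joint turnbutton above 1.3 rad and value of joint tensioner_arm above 0.6 rad and value of joint pawl below 0.0015 m and contact force between any of the fingers, the arm and drive_plate above 2 N and horizontal distance between drive_plate and nest below 0.008 m and z of drive_plate in the frame of nest below 0.018 m and angle between drive_plate's own z axis and vertical below 0.05 rad); the arm keeps its last pose, push and grip.
It fails at once if a bystander (spanner, hex key, brass plug, marker) is moved more than 25 mm (distance of any of spanner_14, hex_key, brass_plug_1, marker from where it was at the start of the episode above 0.025 m).
It also fails if it takes over 45 s, if anything falls off the work surface, if the arm or the gripper's body presses on something with over 40 N, if the wrist force passes 120 N, or if a joint passes its speed limit or range.

## Robot

A 7-joint arm with a two-finger parallel gripper is mounted at the origin on a cart in front of the work surface, level with it; the furniture and walls round the work are solid. World frame = base frame: x ahead of the robot, y to its left, z up, the work surface at z = 0. Lengths are in mm, angles in rad, forces in N, time in s.
With the tool pointing down it reaches from about 400 to 875 mm from the base axis. Payload 4.4 kg.
Tool frame: the origin (TCP) lies midway between the tips of the shut fingers; the grasp point (between the pads) lies 19 mm behind it; z points along the fingers, y is the line along which they close (so a half turn about z gives the same grasp; the last joint's range is limited). The gripper opens to 85 mm and grips with 20 to 120 N. Pads are 22 mm wide; open, the fingers measure 114 mm over their backs; the gripper's body (76 mm by 85 mm) begins 54 mm behind the grasp point. The pads swing forward as they close: fully open they stand 13 mm farther back than shut.
Start: joints at [1.112, 0.628, 0.038, 1.517, -0.027, 0.996, -0.02], TCP at [248.833, -600.5, 231.313] pointing down, gripper open.
Joint ranges: [-3.06, 3.06], [-0.37, 2.12], [-1.25, 1.32], [0.18, 2.47], [-1.1, 4.24], [0.23, 1.98], [-2.94, 2.94]. Speed limits (rad/s): [2.57, 2.57, 3.14, 3.14, 3.14, 3.14, 3.14].

## Interface

Orientations are given as [roll, pitch, yaw] about the fixed x, y, z axes, in that order (R = Rz(yaw) Ry(pitch) Rx(roll)).
In Python, from cell import read_state, get_image, finish_job gives the robot as it stands.
- The arm moves only by the tool send_rows, never from a script. Its argument "series" is a list of rows, each an object of numbers: "ax", "ay", "az": the turn, a rotation vector about the tool's x, y, z in rad; "dx", "dy", "dz": the shift along the tool's x, y, z in cm; "hand": the closure, from 0 (fully open) to 1 (shut). In form: [{"ax": .., "ay": .., "az": .., "dx": .., "dy": .., "dz": .., "hand": ..}, ...]. A call has 1 to 10 rows; each row is the pose to reach, as a shift and turn from the pose commanded when the call began, along the tool's axes at that moment; what a row does not reach only later rows make up. A row lasts 1/10 s, in which the tool goes at most 50 mm and 8.59 degrees, less where a joint would pass 70% of its speed; a pose out of reach is approached as far as the arm can. A call with a gripper value outside its range is refused whole. The fingers move at their own pace and stop on an object; the grip force is fixed at half the most. Time passes only in rows, so rows that repeat a pose let the fingers close. It gives the time, the measured TCP pose, the force, the opening and the grip force at its end, in the units of the state.
- read_state(): the state, without advancing time (a new reading comes with each control period).
- get_image(name): name is "scene" or "top" or "wrist"; returns a dict with "pixels" (420x560x3 uint8, red, green, blue), "mtx" (3x3 intrinsics, pixels), "k1" (the pictures are not rectified: a ray, as slopes to the right and down, at radius r is drawn at 1 + k1 r^2 times it, then the intrinsics apply), "R" (3x3) and "t" (3): a world point X has camera coordinates R X + t. Camera axes: x right, y down, z forward; pixel columns grow to the right and rows downward; lengths in mm; the calibration is good to about 2 mm. A picture is of the moment at which its call begins. There is no depth.
- finish_job(): hands the job in; it is judged then, once.
The state is a dict: "clock": time; "qpos": joint angles; "qd": joint speeds; "tau": joint torques, N m; "eef_pos": TCP position; "tool_rot": TCP orientation; "force": force on the tool from outside, world axes, zero at the start; "torque": the same for the moment, N m; "width": finger opening in mm; "gripper_force": force on a finger pad.
Only numpy, scipy, OpenCV 4.12 (cv2) and the standard library are available. Lean on these libraries where they do the work, as an engineer would, in place of code of your own. Each camera call takes 0.05 s, during which the arm holds its last target. There are 200 camera calls.

## Working session

There is one attempt and no reset: what is moved stays moved. The work goes in short steps, Python scripts to look and compute and a tool call to move; the robot and the scene stay as the last step left them, time stands still between calls to the robot, and variables do not carry over. Pictures are saved under pics/ and viewed, at most 10 in all, crops included, and the job is handed in when it is done.

Besides the shell and the picture viewer there is one more tool, called by a JSON object that holds its "api" and its "payload". send_rows: Moves the arm, as the interface text tells. Its arguments: {"type":"object","properties":{"series":{"type":"array","items":{"type":"object","properties":{"ax":{"type":"number"},"ay":{"type":"number"},"az":{"type":"number"},"dx":{"type":"number"},"dy":{"type":"number"},"dz":{"type":"number"},"hand":{"type":"number"}}}}},"required":["series"]}

```bash
mkdir -p pics; ls; cat > h.py <<'E'
import numpy as np,cv2
from cell import read_state,get_image,finish_job
def save(n,f):
    d=get_image(n); cv2.imwrite('pics/'+f,d['pixels'][:,:,::-1]); np.save('pics/'+f+'.npy',d,allow_pickle=True); return d
def ray(d,uv):
    K=np.array(d['mtx']);k=d['k1'];R=np.array(d['R']);t=np.array(d['t'])
    p=(np.array(uv,float)-K[:2,2])/[K[0,0],K[1,1]]
    rd=np.hypot(*p);r=rd
    for _ in range(20): r=rd/(1+k*r*r)
    p=p*(r/rd if rd>0 else 1)
    return -R.T@t, R.T@np.array([p[0],p[1],1])
def onz(d,uv,z):
    c,v=ray(d,uv); return c+v*(z-c[2])/v[2]
def tri(d1,a,d2,b):
    c1,v1=ray(d1,a);c2,v2=ray(d2,b)
    s=np.linalg.lstsq(np.c_[v1,-v2],c2-c1,rcond=None)[0]
    p,q=c1+v1*s[0],c2+v2*s[1]; return (p+q)/2,np.linalg.norm(p-q)
def proj(d,X):
    K=np.array(d['mtx']);c=np.array(d['R'])@X+np.array(d['t']);p=c[:2]/c[2];p=p*(1+d['k1']*(p@p));return K[:2,:2]@p+K[:2,2]
E
python3 - <<'E'
from h import *
print(read_state())
for n in('scene','top'):
    d=save(n,n+'0.png'); print(n,-np.array(d['R']).T@np.array(d['t']),d['mtx'],d['k1'])
    hsv=cv2.cvtColor(d['pixels'],cv2.COLOR_RGB2HSV)
    m=(((hsv[...,0]<8)|(hsv[...,0]>172))&(hsv[...,1]>140)&(hsv[...,2]>60)).astype(np.uint8)
    k,l,s,c=cv2.connectedComponentsWithStats(m)
    for i in range(1,k):
        if s[i,4]>15: print(s[i],c[i])
a=cv2.imread('pics/scene0.png')
E
```

```text
pics
{'clock': 0.0, 'qpos': array([ 1.11219862,  0.62936648,  0.03847379,  1.5183529 , -0.02700576,
        0.99627615, -0.01999507]), 'qd': array([ 9.69004713e-05,  3.21305662e-04, -6.48311554e-05,  1.74643442e-03,
        1.14055662e-03,  8.28436676e-04,  3.57131697e-04]), 'tau': array([ 2.40361638e-03, -5.63408947e+01,  1.22671712e+00, -1.93441826e+01,
        1.08230207e-02,  1.04831380e-02,  1.08049582e-05]), 'eef_pos': array([ 248.58100459, -599.9280067 ,  230.38130034]), 'tool_rot': array([-3.13970911e+00,  3.93851096e-05,  3.92774126e-01]), 'force': array([ 0.33500257,  0.27736811, -1.17445256]), 'torque': array([ 0.0447601 , -0.03543755, -0.01659988]), 'gripper_force': 0.0, 'width': 85.85114108238544}
scene [ 120.56219039 -552.12915122  608.84478533] [[412.7542309    0.         276.65393828]
 [  0.         412.7542309  209.72979052]
 [  0.           0.           1.        ]] -0.11757605908921918
[156  56  13  13 138] [162.26086957  61.88405797]
[220  80  11  11  89] [225.51685393  85.38202247]
[271 129  23  22 346] [282.4132948  139.17630058]
[272 148   3  10  16] [273.25   151.6875]
[109 165   7  22 132] [112.14393939 175.3030303 ]
[231 241  10  19  99] [235.52525253 249.27272727]
[274 248   7   8  40] [277.125 251.6  ]
top [ 509.06828752 -145.03790098  922.8112962 ] [[539.7726122    0.         279.86828764]
 [  0.         539.7726122  215.30894823]
 [  0.           0.           1.        ]] -0.055638843221909616
[ 126   33   41   45 1042] [146.24184261  54.48368522]
[ 67  95  20  21 244] [ 77.89344262 103.82786885]
[ 22 201  25  23 413] [ 33.99273608 211.94673123]
[237 254  32  21 257] [252.21789883 263.78599222]
[313 254   9   9  59] [316.94915254 258.05084746]
[  0 275   6  11  39] [  1.56410256 279.51282051]
```

View pics/scene0.png

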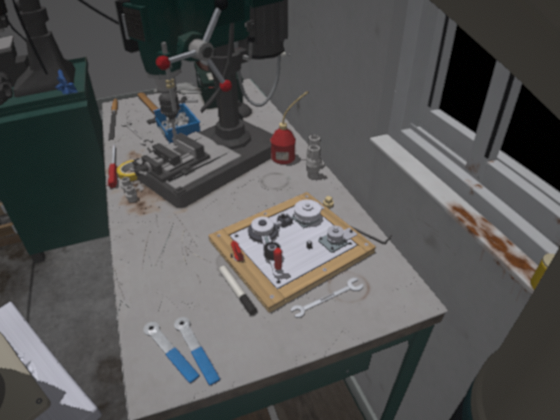

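View pics/top0.png

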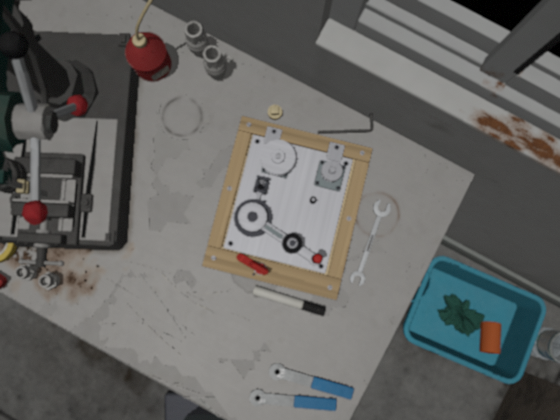

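Scene: the nest is at about (290,245) in the scene view. In the top view the turnbutton is at about (252,264), the grip at (317,258), the pivot at (252,216) and the marker at (290,300). I'll enlarge the top view and compute positions.

```bash
python3 - <<'E'
from h import *
a=cv2.imread('pics/top0.png')[190:310,190:350]; b=cv2.imread('pics/scene0.png')[200:310,190:350]
a=cv2.resize(a,(800,600),interpolation=3);cv2.imwrite('pics/c1.png',a)
t=np.load('pics/top0.png.npy',allow_pickle=True).item();s=np.load('pics/scene0.png.npy',allow_pickle=True).item()
print('grip top z~?',tri(t,(316.9,258),s,(277.1,251.6)))
for z in(60,80): print(onz(t,(316.9,258),z))
print('tb',tri(t,(252.2,263.8),s,(235.5,249.3)))
for uv in[(245,117),(372,150),(337,298),(204,266)]: print('rail corner',onz(t,uv,19))
print('pivot',onz(t,(252,216),40))
E
```

```text
grip top z~? (array([ 525.80945401, -212.54016623,   82.47466118]), np.float64(2.310350727470072))
[ 527.08437087 -215.19991131   60.        ]
[ 526.66675735 -213.57355313   80.        ]
tb (array([ 519.97903469, -109.44276588,   28.74682185]), np.float64(3.3934163579319603))
rail corner [ 772.67387878 -103.65413614   19.        ]
rail corner [ 709.42528468 -319.60200012   19.        ]
rail corner [ 460.62427612 -249.6887111    19.        ]
rail corner [519.90645481 -29.81126128  19.        ]
pivot [ 599.33037685 -112.54882622   40.        ]
```

View pics/c1.png

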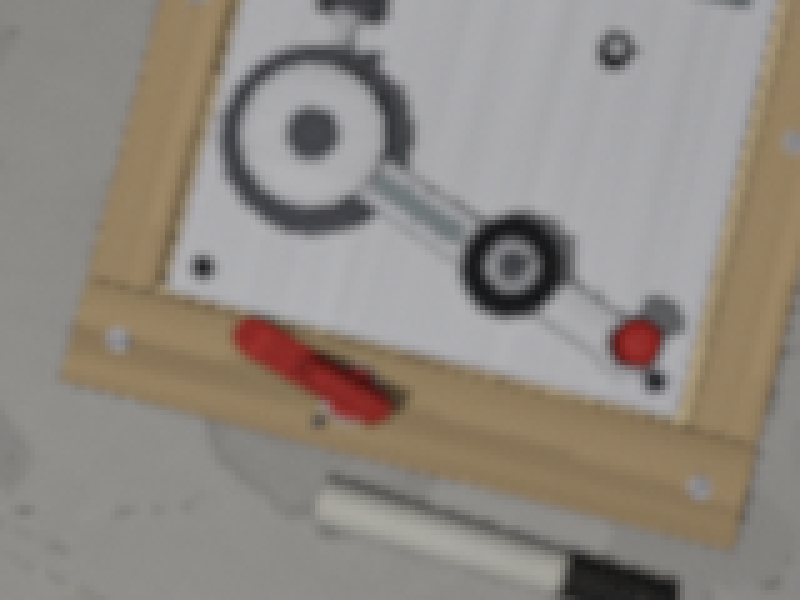

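The crop shows the turnbutton's bar tip at crop (258,338) and its wing/screw at about (345,388), so it is partly turned already. The grip top is at (635,342) and the pivot at (312,132). The pivot–grip distance measures 124 mm, as specified. Next I compute the move above the wing.

```bash
cat >> h.py <<'E'
from scipy.spatial.transform import Rotation as Ro
def delta(X,yaw):
    s=read_state();R=Ro.from_euler('xyz',s['tool_rot']);T=Ro.from_euler('xyz',[np.pi,0,yaw])
    print('shift cm',np.round(R.inv().apply(np.array(X)-s['eef_pos'])/10,2),'turn',np.round((R.inv()*T).as_rotvec(),3))
E
python3 - <<'E'
from h import *
t=np.load('pics/top0.png.npy',allow_pickle=True).item()
c=lambda u,v:(190+u/5,190+v/5)
w=onz(t,c(346,388),46);tip=onz(t,c(262,340),26);print(w,tip,np.arctan2(*(tip-w)[1::-1]),np.linalg.norm((tip-w)[:2]))
u=np.array([.960,-.280]);print('nest xy of wing',(w[:2]-[615.7,-175.7])@u,(w[:2]-[615.7,-175.7])@[.28,.96])
print('pulleys',onz(t,(331,172),59),onz(t,(278,156),59))
delta([w[0],w[1],160],1.0)
E
```

```text
[ 514.54718462 -122.42747027   46.        ] [531.28738432 -94.49496176  26.        ] 1.0308851763629252 32.564694343271235
nest xy of wing -112.0230110862407 22.81884023378083
pulleys [ 665.74700806 -243.18439656   59.        ] [ 694.39594241 -157.80620807   59.        ]
shift cm [ 42.85 -33.92   7.1 ] turn [-0.002 -0.    -0.607]
```

{"api": "send_rows", "payload": {"series": [{"dx": 42.8,"dy": -33.9,"dz": 5,"az": -0.6,"hand": 0.3},{"dx": 42.8,"dy": -33.9,"dz": 5,"az": -0.6,"hand": 0.3},{"dx": 42.8,"dy": -33.9,"dz": 5,"az": -0.6,"hand": 0.3},{"dx": 42.8,"dy": -33.9,"dz": 5,"az": -0.6,"hand": 0.3},{"dx": 42.8,"dy": -33.9,"dz": 5,"az": -0.6,"hand": 0.3},{"dx": 42.8,"dy": -33.9,"dz": 5,"az": -0.6,"hand": 0.3},{"dx": 42.8,"dy": -33.9,"dz": 5,"az": -0.6,"hand": 0.3},{"dx": 42.8,"dy": -33.9,"dz": 5,"az": -0.6,"hand": 0.3},{"dx": 42.8,"dy": -33.9,"dz": 5,"az": -0.6,"hand": 0.3},{"dx": 42.8,"dy": -33.9,"dz": 5,"az": -0.6,"hand": 0.3}]}}

```text
invalid input at $.series[0]: expected keys ax, ay, az, dx, dy, dz, hand
```

{"api": "send_rows", "payload": {"series": [{"ax": 0,"ay": 0,"dx": 42.8,"dy": -33.9,"dz": 5,"az": -0.6,"hand": 0.3},{"ax": 0,"ay": 0,"dx": 42.8,"dy": -33.9,"dz": 5,"az": -0.6,"hand": 0.3},{"ax": 0,"ay": 0,"dx": 42.8,"dy": -33.9,"dz": 5,"az": -0.6,"hand": 0.3},{"ax": 0,"ay": 0,"dx": 42.8,"dy": -33.9,"dz": 5,"az": -0.6,"hand": 0.3},{"ax": 0,"ay": 0,"dx": 42.8,"dy": -33.9,"dz": 5,"az": -0.6,"hand": 0.3},{"ax": 0,"ay": 0,"dx": 42.8,"dy": -33.9,"dz": 5,"az": -0.6,"hand": 0.3},{"ax": 0,"ay": 0,"dx": 42.8,"dy": -33.9,"dz": 5,"az": -0.6,"hand": 0.3},{"ax": 0,"ay": 0,"dx": 42.8,"dy": -33.9,"dz": 5,"az": -0.6,"hand": 0.3},{"ax": 0,"ay": 0,"dx": 42.8,"dy": -33.9,"dz": 5,"az": -0.6,"hand": 0.3},{"ax": 0,"ay": 0,"dx": 42.8,"dy": -33.9,"dz": 5,"az": -0.6,"hand": 0.3}]}}

```text
clock: 1.1
eef_pos: [491.6, -163.7, 185.4]
tool_rot: [-3.141, 0.0, 0.993]
force: [1.1, -0.2, -0.3]
width: 59.8
gripper_force: 0.0
```

```bash
python3 - <<'E'
from h import *
s=read_state();print(s['eef_pos'],s['tool_rot'],s['qpos'],s['width']);delta([514.5,-122.4,160],1.03)
E
```

```text
[ 491.57342312 -163.67044385  185.39284833] [-3.14131357e+00  1.76989715e-04  9.92557936e-01] [ 0.3567425   0.5050524  -0.12964256  1.92996034  0.09592105  0.71274147
 -0.40778774] 59.84415793292197
shift cm [ 4.71 -0.33  2.54] turn [-0.     0.    -0.037]
```

{"api": "send_rows", "payload": {"series": [{"ax": 0,"ay": 0,"dx": 3.5,"dy": -0.3,"dz": 2.5,"az": -0.04,"hand": 0.3},{"ax": 0,"ay": 0,"dx": 4.7,"dy": -0.3,"dz": 2.5,"az": -0.04,"hand": 0.3},{"ax": 0,"ay": 0,"dx": 4.7,"dy": -0.3,"dz": 2.5,"az": -0.04,"hand": 0.3},{"ax": 0,"ay": 0,"dx": 4.7,"dy": -0.3,"dz": 2.5,"az": -0.04,"hand": 0.3}]}}

```text
clock: 1.5
eef_pos: [513.7, -126.2, 160.9]
tool_rot: [3.141, 0.001, 1.031]
force: [-0.5, -1.1, -0.3]
width: 59.7
gripper_force: 0.0
```

```bash
python3 - <<'E'
from h import *
s=read_state();print(s['eef_pos'],s['tool_rot'],s['width']);d=save('wrist','w1.png')
print(-np.array(d['R']).T@np.array(d['t']),proj(d,np.array([514.5,-122.4,46])))
E
```

```text
[ 513.73010621 -126.16953366  160.94528965] [3.14135803e+00 1.33342720e-03 1.03097080e+00] 59.729829962693614
[555.14327952 -59.40561934 301.88800952] [276.43885999 200.61808409]
```

View pics/w1.png

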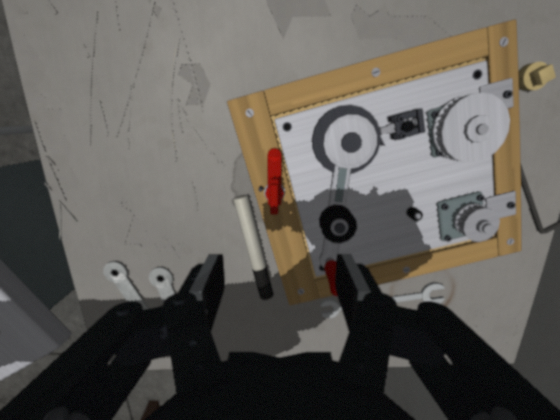

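The wrist view shows the turnbutton at (274,180), with its bar pointing up in the image along tool +x. The wing is at about y 178–213, and the grip is partly hidden behind a finger at (333,278).

```bash
python3 - <<'E'
from h import *
d=np.load('pics/w1.png.npy',allow_pickle=True).item()
a=cv2.imread('pics/w1.png')[135:225,230:350];cv2.imwrite('pics/w1c.png',cv2.resize(a,(800,600),interpolation=3))
E
```

```text
(no output)
```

View pics/w1c.png

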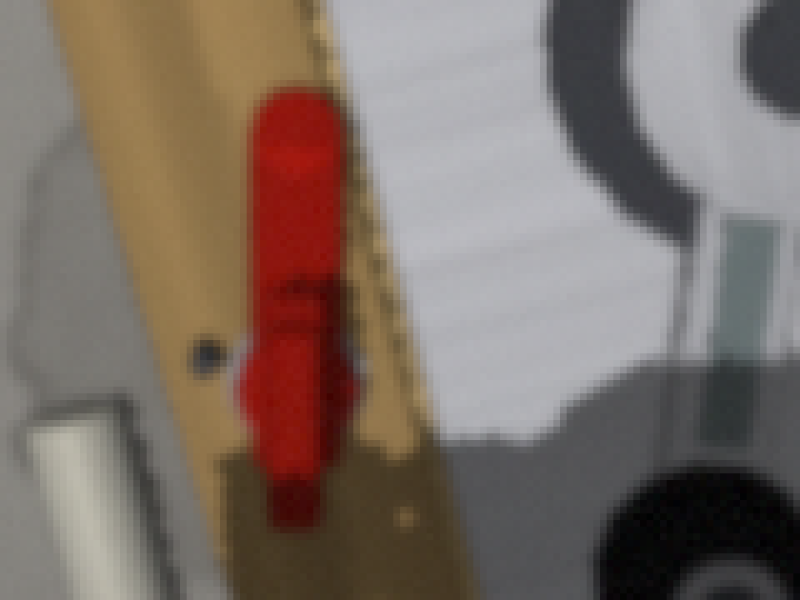

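The wing's top face runs from crop (297,330) to (295,527), the lower part being in shadow. The bar tip is at (298,90).

```bash
python3 - <<'E'
from h import *
d=np.load('pics/w1.png.npy',allow_pickle=True).item()
c=lambda u,v:(230+u/6.667,135+v/6.667)
for z in(46,49):
    a=onz(d,c(297,330),z);b=onz(d,c(295,527),z);print(z,a,b,(a+b)/2,np.linalg.norm(a-b),np.arctan2(*(a-b)[1::-1]))
w=(a+b)/2; tip=onz(d,c(298,90),26);v=tip-w;print('tip',tip,np.hypot(*v[:2]),np.arctan2(v[1],v[0]))
for z in (26,): print('collar',onz(d,c(299,388),20))
t=np.load('pics/top0.png.npy',allow_pickle=True).item();print(proj(t,w))
delta([w[0],w[1],60],1.03)
E
```

```text
46 [ 520.87108564 -108.48684005   46.        ] [ 505.99329125 -132.56254027   46.        ] [ 513.43218844 -120.52469016   46.        ] 28.30173328485988 1.0172762694340642
49 [ 521.27288868 -107.91141777   49.        ] [ 506.56951975 -131.7048574    49.        ] [ 513.92120422 -119.80813758   49.        ] 27.969927195107818 1.0172762694340642
tip [536.24503622 -82.71820796  26.        ] 43.289910538904664 1.0289927470245377
collar [ 513.00867356 -121.30632723   20.        ]
[257.53621019 268.02516346]
shift cm [ 0.63 -0.34 10.11] turn [ 0.001  0.001 -0.   ]
```

{"api": "send_rows", "payload": {"series": [{"ax": 0,"ay": 0,"az": 0,"dx": 0.5,"dy": -0.3,"dz": 3,"hand": 0.6},{"ax": 0,"ay": 0,"az": 0,"dx": 0.5,"dy": -0.3,"dz": 6,"hand": 0.6},{"ax": 0,"ay": 0,"az": 0,"dx": 0.5,"dy": -0.3,"dz": 8,"hand": 0.6},{"ax": 0,"ay": 0,"az": 0,"dx": 0.5,"dy": -0.3,"dz": 10,"hand": 0.6},{"ax": 0,"ay": 0,"az": 0,"dx": 0.5,"dy": -0.3,"dz": 11.5,"hand": 0.6},{"ax": 0,"ay": 0,"az": 0,"dx": 0.5,"dy": -0.3,"dz": 12.5,"hand": 0.6},{"ax": 0,"ay": 0,"az": 0,"dx": 0.5,"dy": -0.3,"dz": 12.9,"hand": 0.6},{"ax": 0,"ay": 0,"az": 0,"dx": 0.5,"dy": -0.3,"dz": 12.9,"hand": 0.6}]}}

```text
clock: 2.35
eef_pos: [514.1, -119.6, 31.8]
tool_rot: [3.141, 0.0, 1.031]
force: [0.5, 0.5, -0.3]
width: 33.9
gripper_force: 0.0
```

```bash
python3 - <<'E'
from h import *
s=read_state();print(s['eef_pos'],s['tool_rot'],s['width'],s['force']);d=save('wrist','w2.png')
delta([513.6,-120.5,31],1.03)
E
```

```text
[ 514.07610135 -119.58399874   31.82002812] [3.14145685e+00 3.59856854e-04 1.03133326e+00] 33.895632337312065 [ 0.50695318  0.47219503 -0.28733469]
shift cm [-0.14 -0.01  0.12] turn [ 0.001 -0.     0.002]
```

View pics/w2.png

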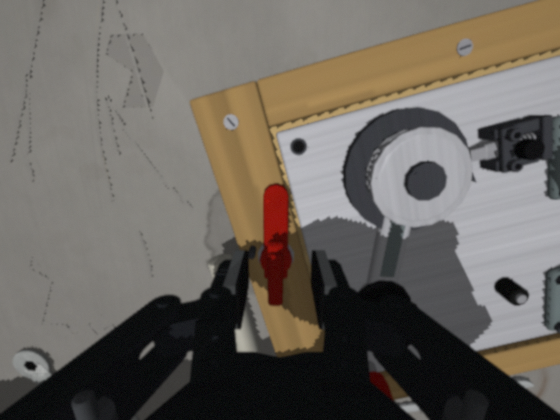

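The wing at (275,280) lies between the fingers (tips at 235 and 325), roughly centred. I'll close on it.

{"api": "send_rows", "payload": {"series": [{"ax": 0,"ay": 0,"az": 0,"dx": -0.1,"dy": 0,"dz": 0.05,"hand": 1},{"ax": 0,"ay": 0,"az": 0,"dx": -0.1,"dy": 0,"dz": 0.05,"hand": 1},{"ax": 0,"ay": 0,"az": 0,"dx": -0.1,"dy": 0,"dz": 0.05,"hand": 1},{"ax": 0,"ay": 0,"az": 0,"dx": -0.1,"dy": 0,"dz": 0.05,"hand": 1},{"ax": 0,"ay": 0,"az": 0,"dx": -0.1,"dy": 0,"dz": 0.05,"hand": 1},{"ax": 0,"ay": 0,"az": 0,"dx": -0.1,"dy": 0,"dz": 0.05,"hand": 1}]}}

```text
clock: 3.0
eef_pos: [512.0, -118.8, 31.9]
tool_rot: [-3.139, 0.001, 1.033]
force: [-4.5, 1.1, 6.3]
width: 6.4
gripper_force: 59.4
```

{"api": "send_rows", "payload": {"series": [{"ax": 0,"ay": 0,"az": 0.05,"dx": 0,"dy": -0.2,"dz": 0,"hand": 1},{"ax": 0,"ay": 0,"az": 0.17,"dx": 0,"dy": -0.2,"dz": 0,"hand": 1},{"ax": 0,"ay": 0,"az": 0.29,"dx": 0,"dy": -0.2,"dz": 0,"hand": 1},{"ax": 0,"ay": 0,"az": 0.41,"dx": 0,"dy": -0.2,"dz": 0,"hand": 1},{"ax": 0,"ay": 0,"az": 0.53,"dx": 0,"dy": -0.2,"dz": 0,"hand": 1},{"ax": 0,"ay": 0,"az": 0.6,"dx": 0,"dy": -0.2,"dz": 0,"hand": 1},{"ax": 0,"ay": 0,"az": 0.6,"dx": 0,"dy": -0.2,"dz": 0,"hand": 1}]}}

```text
clock: 3.7
eef_pos: [512.3, -119.2, 32.0]
tool_rot: [3.14, -0.0, 0.432]
force: [-0.5, -2.6, 3.9]
width: 6.4
gripper_force: 59.2
```

{"api": "send_rows", "payload": {"series": [{"ax": 0,"ay": 0,"az": 0.12,"dx": 0,"dy": 0,"dz": 0,"hand": 1},{"ax": 0,"ay": 0,"az": 0.24,"dx": 0,"dy": 0,"dz": 0,"hand": 1},{"ax": 0,"ay": 0,"az": 0.36,"dx": 0,"dy": 0,"dz": 0,"hand": 1},{"ax": 0,"ay": 0,"az": 0.48,"dx": 0,"dy": 0,"dz": 0,"hand": 1},{"ax": 0,"ay": 0,"az": 0.6,"dx": 0,"dy": 0,"dz": 0,"hand": 1},{"ax": 0,"ay": 0,"az": 0.7,"dx": 0,"dy": 0,"dz": 0,"hand": 1},{"ax": 0,"ay": 0,"az": 0.7,"dx": 0,"dy": 0,"dz": 0,"hand": 1},{"ax": 0,"ay": 0,"az": 0.7,"dx": 0,"dy": 0,"dz": 0,"hand": 1}]}}

```text
clock: 4.5
eef_pos: [512.4, -119.8, 31.9]
tool_rot: [3.14, -0.002, -0.265]
force: [-0.8, -3.6, 5.5]
width: 6.2
gripper_force: 59.4
```

```bash
python3 - <<'E'
from h import *
s=read_state();print(s['eef_pos'],s['tool_rot'],s['width'],s['force'],s['torque'],s['qpos'])
E
```

```text
[ 512.40291863 -119.79946174   31.93802956] [ 3.14040236e+00 -1.81271207e-03 -2.65071829e-01] 6.2338935194128835 [-0.77771009 -3.56693332  5.50322745] [-0.73850454  0.26708213 -0.02997174] [ 0.04411111  0.77990342  0.20063156  2.01210099 -0.38057988  0.38303366
 -1.29306319]
```

{"api": "send_rows", "payload": {"series": [{"ax": 0,"ay": 0,"az": 0,"dx": 0,"dy": 0,"dz": 0,"hand": 0.6},{"ax": 0,"ay": 0,"az": 0,"dx": 0,"dy": 0,"dz": 0,"hand": 0.6},{"ax": 0,"ay": 0,"az": 0,"dx": 0,"dy": 0,"dz": 0,"hand": 0.6},{"ax": 0,"ay": 0,"az": 0,"dx": 0,"dy": 0,"dz": 0,"hand": 0.6},{"ax": 0,"ay": 0,"az": 0,"dx": 0,"dy": 0,"dz": -1,"hand": 0.6},{"ax": 0,"ay": 0,"az": 0,"dx": 0,"dy": 0,"dz": -4,"hand": 0.6},{"ax": 0,"ay": 0,"az": 0,"dx": 0,"dy": 0,"dz": -8,"hand": 0.6},{"ax": 0,"ay": 0,"az": 0,"dx": 0,"dy": 0,"dz": -11,"hand": 0.6},{"ax": 0,"ay": 0,"az": 0,"dx": 0,"dy": 0,"dz": -11,"hand": 0.6}]}}

```text
clock: 5.4
eef_pos: [514.8, -119.3, 145.6]
tool_rot: [-3.141, -0.008, -0.267]
force: [0.9, -0.2, 0.2]
width: 34.4
gripper_force: 0.0
```

```bash
python3 - <<'E'
from h import *
d=save('top','t2.png');d2=save('wrist','w3.png')
s=read_state();print(s['eef_pos'],s['tool_rot'],s['width']);delta([526.7,-213.6,142],0.945)
a=cv2.resize(d2['pixels'][:,:,::-1],None,fx=.9,fy=.9);b=cv2.resize(d['pixels'][190:310,190:350,::-1],(504,378))
cv2.imwrite('pics/m3.png',cv2.resize(np.hstack([a,b]),(800,299)))
E
```

```text
[ 512.41419479 -118.27207065  142.24423488] [-3.14106110e+00 -1.84516202e-03 -2.66663040e-01] 34.2633290372965
shift cm [3.89 8.82 0.03] turn [ 1.000e-03 -2.000e-03 -1.212e+00]
```

View pics/m3.png

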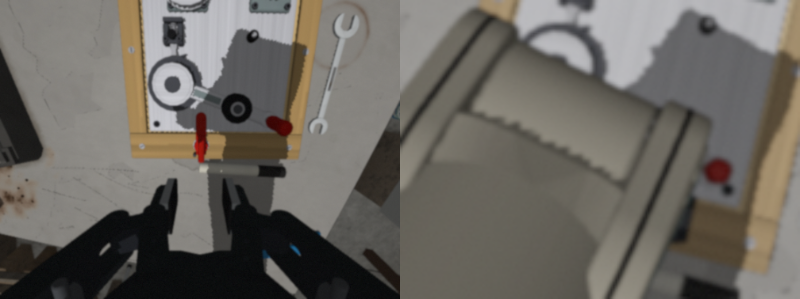

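The turnbutton now lies square across the plate edge (wrist half, at (201,135)). The grip is still at rest, at (280,126). Now I move over the grip.

{"api": "send_rows", "payload": {"series": [{"ax": 0,"ay": 0,"az": -0.12,"dx": 1,"dy": 2,"dz": 0,"hand": 0.45},{"ax": 0,"ay": 0,"az": -0.24,"dx": 2,"dy": 4,"dz": 0,"hand": 0.45},{"ax": 0,"ay": 0,"az": -0.36,"dx": 3,"dy": 6,"dz": 0,"hand": 0.45},{"ax": 0,"ay": 0,"az": -0.5,"dx": 3.9,"dy": 8.8,"dz": 0,"hand": 0.45},{"ax": 0,"ay": 0,"az": -0.64,"dx": 3.9,"dy": 8.8,"dz": 0,"hand": 0.45},{"ax": 0,"ay": 0,"az": -0.78,"dx": 3.9,"dy": 8.8,"dz": 0,"hand": 0.45},{"ax": 0,"ay": 0,"az": -0.92,"dx": 3.9,"dy": 8.8,"dz": 0,"hand": 0.45},{"ax": 0,"ay": 0,"az": -1.06,"dx": 3.9,"dy": 8.8,"dz": 0,"hand": 0.45},{"ax": 0,"ay": 0,"az": -1.21,"dx": 3.9,"dy": 8.8,"dz": 0,"hand": 0.45},{"ax": 0,"ay": 0,"az": -1.21,"dx": 3.9,"dy": 8.8,"dz": 0,"hand": 0.45}]}}

```text
clock: 6.5
eef_pos: [525.4, -213.3, 139.9]
tool_rot: [-3.139, -0.0, 0.943]
force: [-0.5, 0.4, -1.0]
width: 47.0
gripper_force: 0.0
```

```bash
python3 - <<'E'
from h import *
d=save('wrist','w4.png');s=read_state();print(s['eef_pos'],s['tool_rot'],s['width'])
X=np.array([526.7,-213.6,82]);print(proj(d,X))
hsv=cv2.cvtColor(d['pixels'],cv2.COLOR_RGB2HSV)
m=(((hsv[...,0]<8)|(hsv[...,0]>172))&(hsv[...,1]>140)&(hsv[...,2]>60)).astype(np.uint8)
k,l,st,c=cv2.connectedComponentsWithStats(m)
for i in range(1,k):
    if st[i,4]>15: print(st[i],c[i])
delta([526.7,-213.6,45],0.945)
E
```

```text
[ 525.48586572 -213.404509    140.09313829] [-3.13899649e+00 -6.09905784e-05  9.39541794e-01] 47.099387313018894
[279.45205204 226.64761714]
[ 180  105   72   36 1142] [215.95709282 123.28633975]
[266 201  22  33 490] [276.11632653 218.56122449]
shift cm [0.06 0.13 9.51] turn [-0.003 -0.    -0.005]
```

View pics/w4.png

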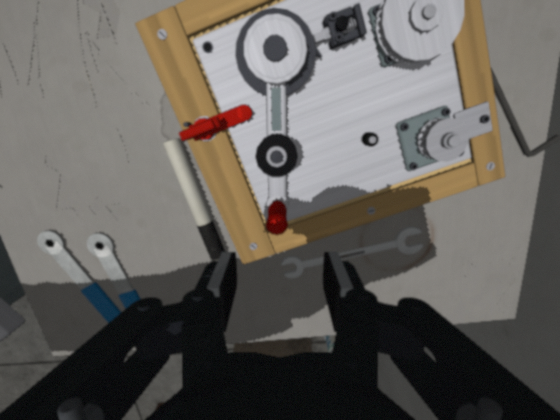

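The grip top is at about (276,224), against a predicted (279,227), so it agrees within 2 mm. The arm lies along the tool x axis. I'll descend and grasp.

{"api": "send_rows", "payload": {"series": [{"ax": 0,"ay": 0,"az": 0,"dx": 0.1,"dy": 0,"dz": 3,"hand": 0.45},{"ax": 0,"ay": 0,"az": 0,"dx": 0.1,"dy": 0,"dz": 5,"hand": 0.45},{"ax": 0,"ay": 0,"az": 0,"dx": 0.1,"dy": 0,"dz": 7,"hand": 0.45},{"ax": 0,"ay": 0,"az": 0,"dx": 0.1,"dy": 0,"dz": 8.5,"hand": 0.45},{"ax": 0,"ay": 0,"az": 0,"dx": 0.1,"dy": 0,"dz": 9.3,"hand": 0.45},{"ax": 0,"ay": 0,"az": 0,"dx": 0.1,"dy": 0,"dz": 9.5,"hand": 0.45},{"ax": 0,"ay": 0,"az": 0,"dx": 0.1,"dy": 0,"dz": 9.5,"hand": 0.45}]}}

```text
clock: 7.25
eef_pos: [527.0, -212.8, 46.2]
tool_rot: [-3.141, 0.0, 0.942]
force: [0.5, 0.4, -0.1]
width: 47.0
gripper_force: 0.0
```

{"api": "send_rows", "payload": {"series": [{"ax": 0,"ay": 0,"az": 0,"dx": 0,"dy": 0,"dz": 0,"hand": 0.9},{"ax": 0,"ay": 0,"az": 0,"dx": 0,"dy": 0,"dz": 0,"hand": 0.9},{"ax": 0,"ay": 0,"az": 0,"dx": 0,"dy": 0,"dz": 0,"hand": 1},{"ax": 0,"ay": 0,"az": 0,"dx": 0,"dy": 0,"dz": 0,"hand": 1},{"ax": 0,"ay": 0,"az": 0,"dx": 0,"dy": 0,"dz": 0,"hand": 1}]}}

```text
clock: 7.75
eef_pos: [525.3, -211.9, 47.0]
tool_rot: [-3.138, 0.001, 0.942]
force: [-4.6, 2.1, 6.3]
width: 15.1
gripper_force: 58.2
```

{"api": "send_rows", "payload": {"series": [{"ax": 0,"ay": 0,"az": -0.05,"dx": 0,"dy": 0.6,"dz": 0,"hand": 1},{"ax": 0,"ay": 0,"az": -0.1,"dx": 0.06,"dy": 1.24,"dz": 0,"hand": 1},{"ax": 0,"ay": 0,"az": -0.15,"dx": 0.14,"dy": 1.85,"dz": 0,"hand": 1},{"ax": 0,"ay": 0,"az": -0.2,"dx": 0.25,"dy": 2.46,"dz": 0,"hand": 1},{"ax": 0,"ay": 0,"az": -0.25,"dx": 0.4,"dy": 3.07,"dz": 0,"hand": 1},{"ax": 0,"ay": 0,"az": -0.3,"dx": 0.55,"dy": 3.66,"dz": 0,"hand": 1},{"ax": 0,"ay": 0,"az": -0.35,"dx": 0.75,"dy": 4.25,"dz": 0,"hand": 1},{"ax": 0,"ay": 0,"az": -0.4,"dx": 0.98,"dy": 4.83,"dz": 0,"hand": 1}]}}

```text
clock: 8.55
eef_pos: [568.9, -231.2, 46.9]
tool_rot: [-3.135, -0.002, 1.344]
force: [-7.4, 6.7, 8.3]
width: 14.8
gripper_force: 58.7
```

{"api": "send_rows", "payload": {"series": [{"ax": 0,"ay": 0,"az": -0.05,"dx": 0.02,"dy": 0.62,"dz": 0,"hand": 1},{"ax": 0,"ay": 0,"az": -0.1,"dx": 0.06,"dy": 1.24,"dz": 0,"hand": 1},{"ax": 0,"ay": 0,"az": -0.15,"dx": 0.14,"dy": 1.85,"dz": 0,"hand": 1},{"ax": 0,"ay": 0,"az": -0.2,"dx": 0.25,"dy": 2.46,"dz": 0,"hand": 1},{"ax": 0,"ay": 0,"az": -0.25,"dx": 0.4,"dy": 3.07,"dz": 0,"hand": 1},{"ax": 0,"ay": 0,"az": -0.3,"dx": 0.55,"dy": 3.66,"dz": 0,"hand": 1},{"ax": 0,"ay": 0,"az": -0.3,"dx": 0.55,"dy": 3.66,"dz": 0,"hand": 1}]}}

```text
clock: 9.25
eef_pos: [605.1, -233.9, 46.8]
tool_rot: [-3.134, -0.004, 1.643]
force: [-10.8, 5.6, 12.4]
width: 15.0
gripper_force: 59.2
```

{"api": "send_rows", "payload": {"series": [{"ax": 0,"ay": 0,"az": -0.03,"dx": 0.02,"dy": 0.4,"dz": 0,"hand": 1},{"ax": 0,"ay": 0,"az": -0.06,"dx": 0.03,"dy": 0.8,"dz": 0,"hand": 1},{"ax": 0,"ay": 0,"az": -0.06,"dx": 0.03,"dy": 0.9,"dz": 0,"hand": 1},{"ax": 0,"ay": 0,"az": -0.06,"dx": 0.03,"dy": 0.9,"dz": 0,"hand": 1},{"ax": 0,"ay": 0,"az": -0.06,"dx": 0.03,"dy": 0.9,"dz": 0,"hand": 1}]}}

```text
clock: 9.75
eef_pos: [612.6, -233.1, 46.8]
tool_rot: [-3.132, -0.004, 1.701]
force: [-11.6, 6.3, 11.2]
width: 15.0
gripper_force: 59.4
```

```bash
python3 - <<'E'
from h import *
d=save('wrist','w5.png');s=read_state();print(s['clock'],s['eef_pos'],s['tool_rot'],s['force'],s['gripper_force']);v=s['eef_pos'][:2]-[599.4,-112.5];print(np.arctan2(v[1],v[0])+2.211)
E
```

```text
9.8 [ 612.54372387 -233.12964322   46.78413996] [-3.13173307 -0.00445547  1.7013869 ] [-12.14288163   5.60212706  11.89894193] 59.37051612767391
0.7487348455223704
```

View pics/w5.png

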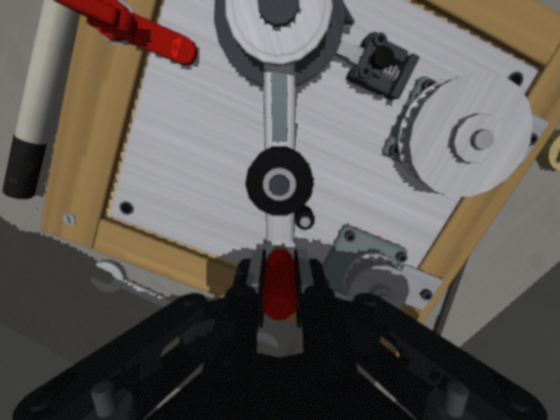

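The arm touches the back-stop pin at (304,217) with the grip held between the pads at (280,285). The turnbutton lies across the plate edge at (150,35). The measured arm angle is about 0.74, so I'm handing in.

```bash
python3 -c "
from cell import finish_job
print(finish_job())"
```

```text
the job is handed in; nothing more can be done
None
```

I turned the turnbutton square over the plate's near edge, then pushed the tensioner arm past its click to the back stop (about 0.74 rad measured). I handed the job in at about 10 s with the gripper still holding the arm there against the spring; no verdict came back.

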